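# Make the guided drop-striker tester ready to drop

## Robot

A 6-joint arm with a two-finger parallel gripper is mounted at the origin on the work surface; the furniture and walls round the work are solid. World frame = base frame: x ahead of the robot, y to its left, z up, the work surface at z = 0. Lengths are in mm, angles in degrees, forces in N, time in s.
With the tool pointing down it reaches from about 350 to 925 mm from the base axis. Payload 6.4 kg.
Tool frame: the origin (TCP) lies midway between the tips of the shut fingers; the grasp point (between the pads) lies manip.hold_point_z behind it (manip.hold_point_z is the distance from the TCP to the grasp point, in mm); z points along the fingers, y is the line along which they close (so a half turn about z gives the same grasp; the last joint's range is limited). The gripper opens to 85 mm and grips with 20 to 120 N. Pads are 22 mm wide; open, the fingers measure 114 mm over their backs; the gripper's body (76 mm by 85 mm) begins 54 mm behind the grasp point. The pads swing forward as they close: fully open they stand 13 mm farther back than shut.
Start: joints at [-85.319, 14.043, 89.255, -0, 76.702, -9.975], TCP at [164.467, -628.86, 231.29] pointing down, gripper open.
Joint ranges: [-179.41, 179.41], [-58.25, 129.5], [7.25, 145.43], [-54.29, 234.29], [11.92, 165.04], [-157.13, 157.13]. Speed limits (degrees/s): [147.25, 147.25, 180, 180, 180, 180].

## Interface

Orientations are given as a 3x3 rotation matrix whose columns are the frame's x, y, z axes.
In Python, from cell import manip gives the robot as it stands. The module is installed in compiled form; this text tells all that it offers.
- The arm moves only by the tool servo_tool, never from a script. Its argument "targets" is a list of rows, each an object with "travel": the shift along the tool's x, y, z in mm, a list of three; "twist": the turn about the tool's z in degrees; "grip": the finger opening in mm, from 0 to 85.4. A call has 1 to 8 rows; each row shifts and turns the commanded pose from where the row before left it, along the tool's axes as they then stand; what a row does not reach is not made up. A row lasts 1/12 s, in which the tool goes at most 41.7 mm and 7.16 degrees, less where a joint would pass 70% of its speed; a pose out of reach is approached as far as the arm can. A call is refused whole if a number of a shift passes 41.7 or a number of a turn 7.16, either way. A call with a gripper value outside its range is refused whole. The fingers move at their own pace and stop on an object; "newtons" is the grip in N (left out, the last holds). Time passes only in rows, so rows that do not move let the fingers close. It gives the time, the measured TCP pose, the force, the opening and the grip force at its end, in the units of the state.
- manip.read_state(): the state, without advancing time (a new reading comes with each control period).
- manip.get_image(name): name is "scene" or "top"; returns (picture, depth): 400x640x3 uint8, blue, green, red; 400x640 float32, mm along the optical axis (not along the pixel's ray), 0 where there is no reading.
- manip.camera_model(name): a dict with "fx", "fy", "cx", "cy" (pixels), "dist" ([k1, k2, p1, p2, k3] as OpenCV has them; the pictures are not rectified), "R" (3x3) and "t" (3): a world point X has camera coordinates R X + t. Camera axes: x right, y down, z forward; pixel columns grow to the right and rows downward; lengths in mm; the calibration is good to about 2 mm. A picture is of the moment at which its call begins. camera_model takes no time and is no camera call.
- manip.sign_off(): hands the job in; it is judged then, once.
The state is a dict: "time_s": time; "qpos": joint angles; "joint_velocities": joint speeds; "joint_torque": joint torques, N m; "ee_pos": TCP position; "tool_rot": TCP orientation; "wrist_force": force on the tool from outside, world axes, zero at the start; "torque": the same for the moment, N m; "finger_gap": finger opening in mm; "grasp_force": force on a finger pad.
Only numpy, scipy, OpenCV 4.12 (cv2) and the standard library are available. Lean on these libraries where they do the work, as an engineer would, in place of code of your own. Each camera call takes 0.05 s, during which the arm holds its last target. There are 200 camera calls.

## Task

Get the small drop tester ready for a rebound shot: push the specimen slide (the one with the black knob) fully home under the guide bushes, then take the steel striker out of its rest and thread it gently down through the upper and then the lower brass bush. Finish still holding the striker upright, with its red drop-height band level with the top rim of the upper bush; the tip must never touch the rubber test piece, since the shot itself comes later, and the sample jar near by must be left standing where it is.

Things in the scene. Friction and masses are not known exactly. Their poses are not given: they have to be found in the camera images.
- stand: blue bench stand of the drop tester, fixed, 182 x 120 mm, 150 mm tall. Origin on the common vertical axis of its two brass bushes, at bench level; z up; x points from the slide knob towards the two steel columns 62 mm behind the bush axis, so the slide goes home along +x. The bush crossheads reach 21 mm in front of the bush axis and 43 mm to either side
- upper_bush (a point): centre of the top rim of the upper brass guide bush, 136 mm above the bench. Bore 15 mm, bush 18 mm long; its top 6 mm are a 45 degree lead-in cone that opens to 27 mm
- lower_bush (a point): centre of the top rim of the lower brass guide bush, 78 mm above the bench, straight below the upper one; same bore, length and lead-in, so its lower end is 60 mm above the bench
- slide (a joint): travel of the aluminium specimen slide (130 x 46 mm) that carries the clamped rubber test piece: 0 m = fully home, against its stop, test piece under the bushes; up to 0.075 m = pulled out towards the stand's -x. It slides with about 2.5 N of friction and stays where it is left
- slide_knob (a point): middle of the grip of the slide's black upright pull knob (18 mm diameter, grip from 31 to 62 mm above the bench, this point at 46 mm). It moves with the slide and lies 95 mm in front of (stand -x) the bush axis when the slide is home
- test_piece_top (a point): centre of the top face of the black rubber test piece (31 mm diameter) clamped on the slide, 25 mm above the bench; moves with the slide
- rack: fixed rest for the striker: white 60 x 90 x 8 mm plate on two posts over a grey foot, its top face 130 mm above the bench, with a 17 mm hole in the middle. Origin: below the hole at bench level, z up
- striker: loose steel striker, about 0.28 kg: a 12 mm rod with a round tip and a dark cylindrical head 26 mm in diameter and 42 mm tall. Origin at the tip, z axis along the rod towards the head; the head runs from 121 to 163 mm along z. At the start it hangs upright in the rest, the head's underside on the white plate
- red_band (a point): middle of the 5 mm wide red drop-height band round the striker's rod, 86 mm from the tip. When it is level with the top rim of the upper bush the tip is 50 mm above the bench, 25 mm clear of the test piece and 10 mm below the lower bush
- striker_head (a point): middle of the striker's head, on its axis, 142 mm from the tip: where to grip it
- jar_12: sample jar with white contents and a black cap, 62 x 62 x 104 mm, standing near the right-hand front of the work; origin under its base, z up
Mind the look-alikes: they are no part of the job. Several things have the shape of the striker; the one meant has the colours described above.

How it is judged (in metres and radians):
On the way, in this order (a step that is already met when the one before it is completed fails the run):
1. the specimen slide is fully home (value of joint slide below 0.004 m), for 0.2 s.
2. the striker is drawn up out of its rest (height (world z) of striker above 0.131 m and contact force between the fingers and striker above 0.5 N), for 0.1 s.
3. the striker's tip is through the upper bush (z of striker in the frame of upper_bush below -0.02 m and horizontal distance between striker and upper_bush below 0.008 m), for 0.05 s.
At the end, for the whole second after the job is handed in: The slide is home (within 4 mm); the striker stands upright (within 4 degrees) in both bushes, its axis within 4 mm of theirs, red band within 6 mm of the height of the upper bush's top rim, still, and held by the fingers alone; the jar stands within 40 mm of its place (value of joint slide below 0.004 m and z of red_band in the frame of upper_bush between -0.006 and 0.006 m and horizontal distance between red_band and upper_bush below 0.004 m and horizontal distance between striker and lower_bush below 0.004 m and angle between striker's own z axis and vertical below 0.07 rad and contact force between the fingers and striker above 1 N and linear speed of striker below 0.02 m/s and angle between jar_12's own z axis and vertical below 0.3 rad and distance of jar_12 from where it was at the start of the episode below 0.04 m); the arm keeps its last pose, push and grip.
It fails at once if the striker's tip touches the test piece or the slide (z of striker in the frame of test_piece_top below 0.001 m and horizontal distance between striker and test_piece_top below 0.025 m).
It fails at once if the striker is rammed against the stand (over 30 N) (contact force between striker and stand above 30 N).
It fails at once if the jar is knocked over or shoved away (angle between jar_12's own z axis and vertical above 0.5 rad or distance of jar_12 from where it was at the start of the episode above 0.06 m).
It also fails if it takes over 58 s, if anything falls off the work surface, if the arm or the gripper's body presses on something with over 40 N, if the wrist force passes 120 N, or if a joint passes its speed limit or range.

## Working session

There is one attempt and no reset: what is moved stays moved. The work goes in short steps, Python scripts to look and compute and a tool call to move; the robot and the scene stay as the last step left them, time stands still between calls to the robot, and variables do not carry over. Pictures are saved under pics/ and viewed, at most 10 in all, crops included, and the job is handed in when it is done.

Besides the shell and the picture viewer there is one more tool, called after ">>>" as name(argument=value, ...) on one line, values as JSON. servo_tool: Moves the arm, as the interface text tells. Its arguments: {"type":"object","properties":{"targets":{"type":"array","items":{"type":"object","properties":{"travel":{"type":"array","items":{"type":"number"}},"twist":{"type":"number"},"grip":{"type":"number"}}}},"newtons":{"type":"number"}},"required":["targets"]}

```bash
mkdir -p pics; cat > h.py <<'E'
import numpy as np, cv2
from cell import manip
def grab(n,tag):
    p,d=manip.get_image(n); np.savez(f'{n}_{tag}.npz',p=p,d=d); cv2.imwrite(f'pics/{n}_{tag}.png',p); return p,d
def ld(n,tag):
    z=np.load(f'{n}_{tag}.npz'); return z['p'],z['d']
def ray(n,uv):
    c=manip.camera_model(n); K=np.array([[c['fx'],0,c['cx']],[0,c['fy'],c['cy']],[0,0,1.]])
    q=cv2.undistortPoints(np.array(uv,float).reshape(-1,1,2),K,np.array(c['dist'],float)).reshape(-1,2)
    R=np.array(c['R']);t=np.array(c['t']); v=np.c_[q,np.ones(len(q))]
    return -R.T@t, v@R, v
def onz(n,uv,z):
    o,d,_=ray(n,uv); return o+d*((z-o[2])/d[:,2])[:,None]
def pts(n,uv,dep):
    o,d,_=ray(n,uv); return o+d*np.asarray(dep,float).reshape(-1,1)
def proj(n,X):
    c=manip.camera_model(n); K=np.array([[c['fx'],0,c['cx']],[0,c['fy'],c['cy']],[0,0,1.]])
    return cv2.projectPoints(np.array(X,float).reshape(-1,1,3),cv2.Rodrigues(np.array(c['R'],float))[0],np.array(c['t'],float),K,np.array(c['dist'],float))[0].reshape(-1,2)
E
python3 - <<'E'
from h import *
for n in('scene','top'): 
    grab(n,'0'); print(n,ray(n,[[320,200]])[:2])
s=manip.read_state(); print(s,manip.hold_point_z)
E
```

```text
scene (array([-242.0675076 , -496.3684597 ,  599.16518379]), array([[ 0.74229548,  0.46821406, -0.47941765]]))
top (array([ 371.1104643 ,   -1.82693279, 1090.32740436]), array([[ 0.1422732 , -0.010693  , -0.98990487]]))
{'time_s': 0.1, 'qpos': array([-8.53171378e+01,  1.40792339e+01,  8.93183402e+01, -7.02352810e-04,
        7.67012743e+01, -9.97379915e+00]), 'joint_velocities': array([-0.01082489, -0.05952702, -0.23122719, -0.00776774,  0.11579099,
       -0.02688944]), 'joint_torque': array([ 8.52821813e-05, -4.30669963e+01, -3.27129257e+01, -8.96550887e-05,
        2.85596019e-03, -5.58642711e-06]), 'ee_pos': array([ 164.44360636, -628.3372123 ,  230.29649732]), 'tool_rot': array([[ 9.67458725e-01,  2.53028837e-01, -1.52738166e-04],
       [ 2.53028721e-01, -9.67457241e-01,  1.71849543e-03],
       [ 2.87061256e-04, -1.70122054e-03, -9.99998512e-01]]), 'wrist_force': array([ 0.58706777, -0.06245221,  0.56138069]), 'torque': array([-0.01670908,  0.03918837, -0.01077925]), 'grasp_force': 0.0, 'finger_gap': 85.48013888427384} 18.700000000000003
```

View pics/scene_0.png

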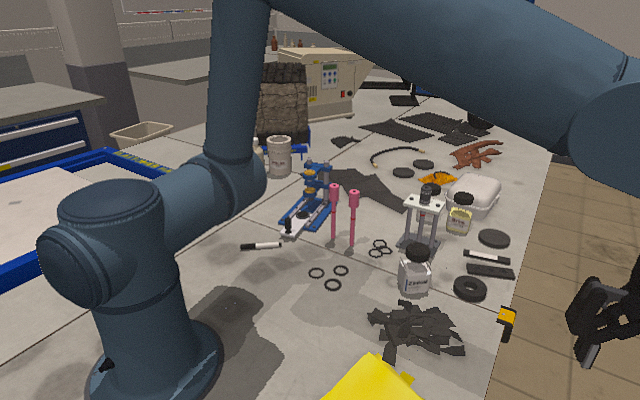

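View pics/top_0.png

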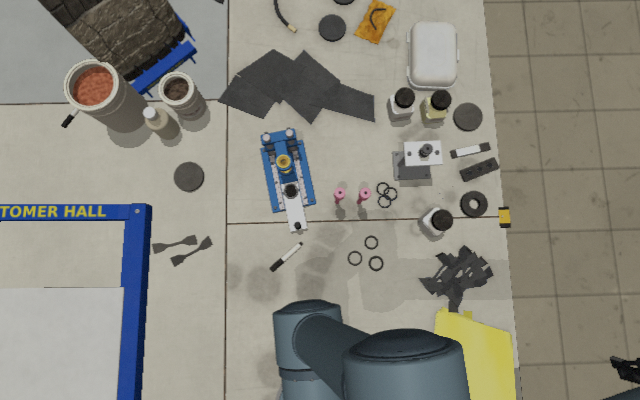

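The scene view shows the blue stand at (310,195), two pink striker look-alikes at (334,210) and (353,215), the white rack at (424,205), the jar at (415,270) and a pen at (262,245). In the top view these are the stand (285,165), pinks (340,195) and (364,193), rack (424,152), jar_12 (435,222), two other jars at (402,102) and (436,104), and the slide pulled out to about (297,225).

Candidates for the striker are the pinks at top (340,195) and (364,193) and the dark-headed rod in the rack at (425,150). The description fits the one in the rack. I'll check that in a close crop.

```bash
python3 - <<'E'
from h import *
p,d=ld('top','0'); s,ds=ld('scene','0')
a=cv2.resize(p[115:245,250:460],None,fx=3.7,fy=3.7,interpolation=cv2.INTER_CUBIC)
cv2.imwrite('pics/c1.png',a)
b=cv2.resize(s[150:310,270:480],None,fx=3.7,fy=3.7,interpolation=cv2.INTER_CUBIC)
cv2.imwrite('pics/c2.png',b)
E
```

```text
(no output)
```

View pics/c1.png

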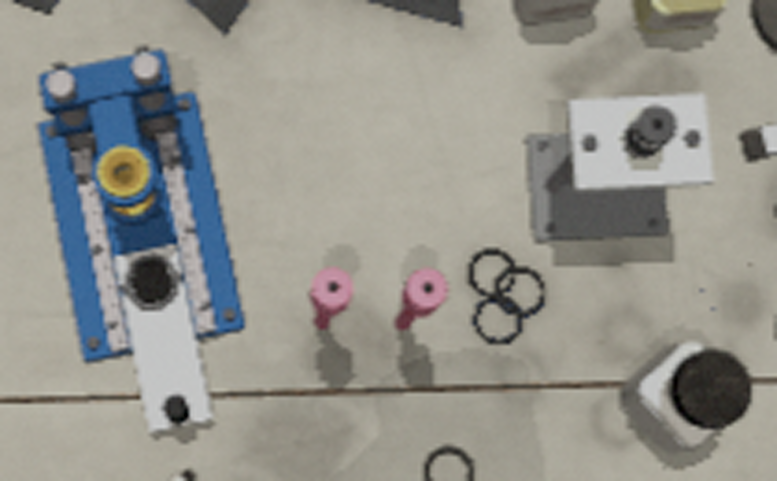

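View pics/c2.png

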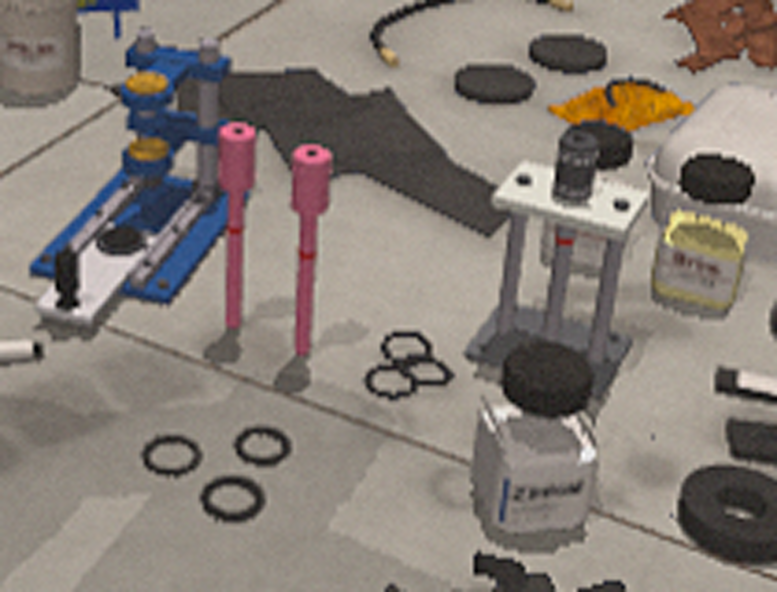

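The crops confirm it. The grey-steel striker with its dark head and red band hangs in the rack (top crop (656,124), which is image (427,148)); the other two are all pink. The knob is at top (297,225), the upper bush at (283,161) and jar_12 at (440,220).

```bash
cat > m.py <<'E'
from h import *
def cloud(n,p,d):
    v,u=np.mgrid[0:400,0:640]; uv=np.c_[u.ravel(),v.ravel()]
    X=pts(n,uv,d.ravel()).reshape(400,640,3); X[d==0]=np.nan; return X
def circ(m):
    c,_=cv2.findContours(m.astype(np.uint8),cv2.RETR_EXTERNAL,cv2.CHAIN_APPROX_NONE); c=max(c,key=cv2.contourArea)
    return cv2.minEnclosingCircle(c), cv2.contourArea(c)
E
python3 - <<'E'
from m import *
for n,boxes in (('top',dict(head=(410,130,445,165),bush=(270,145,300,185),knob=(288,215,308,235),cols=(255,120,305,145),pinkL=(330,182,350,206),pinkR=(354,180,374,206),plate=(400,138,446,168),jar=(415,202,460,240))),('scene',dict(head=(415,180,440,207),bush=(300,165,320,200),knob=(280,210,295,240),pinkL=(325,178,343,205),pinkR=(345,186,362,210),plate=(400,190,450,215),jar=(398,240,435,300)))):
    p,d=ld(n,'0'); X=cloud(n,p,d); H=cv2.cvtColor(p,cv2.COLOR_BGR2HSV)
    h,s,v=[H[...,i].astype(int) for i in range(3)]
    M=dict(head=(v<110)&(X[...,2]>150),bush=(h>15)&(h<35)&(s>120),knob=(v<70)&(X[...,2]>25),cols=(s<70)&(X[...,2]>120),pinkL=(s>60)&((h>150)|(h<8))&(X[...,2]>80),plate=(s<50)&(v>150)&(X[...,2]>115),jar=(v<90)&(X[...,2]>85))
    M['pinkR']=M['pinkL']
    for k,b in boxes.items():
        m=np.zeros((400,640),bool); m[b[1]:b[3],b[0]:b[2]]=1; m&=M[k]
        nn,l,st,ce=cv2.connectedComponentsWithStats(m.astype(np.uint8))
        for i in range(1,nn):
            if st[i,4]<12: continue
            q=X[l==i]; print(n,k,st[i],ce[i].round(1),'med',np.nanmedian(q,0).round(1),'zpct',np.nanpercentile(q[:,2],[5,50,95]).round(0))
E
```

```text
top head [420 144  12  13 111] [425.7 149.7] med [ 614.6 -261.8  171.8] zpct [156. 172. 175.]
top bush [277 155  13  13 114] [283.  161.1] med [609.5  76.1 133.2] zpct [ 76. 133. 138.]
top bush [282 168   9   5  17] [286.2 170.6] med [593.5  71.4  77.3] zpct [75. 77. 81.]
top knob [295 222   6   7  32] [297.4 225.3] med [456.7  45.7  61.6] zpct [43. 62. 65.]
top cols [285 127   8  11  64] [288.8 132.3] med [671.2  58.6 149. ] zpct [130. 149. 153.]
top cols [262 132   8  11  64] [265.9 137. ] med [661.9 113.  148.5] zpct [131. 149. 152.]
top pinkL [334 188  11  12  99] [339.2 193.6] med [517.5 -56.5 162.4] zpct [136. 162. 165.]
top pinkR [359 188  12  13 110] [364.1 193.8] med [ 515.9 -113.7  162.2] zpct [134. 162. 166.]
top plate [403 140  39  26 695] [421.6 153.3] med [ 613.9 -256.9  130.3] zpct [128. 130. 133.]
top jar [431 209  22  22 364] [441.6 219.9] med [ 456.  -307.5  102.6] zpct [ 95. 103. 106.]
scene head [420 185  12  13 120] [425.6 190.9] med [ 608.7 -266.5  167.2] zpct [152. 167. 174.]
scene bush [304 170  11   5  49] [309.  172.1] med [604.2  76.4 135.2] zpct [131. 135. 138.]
scene bush [305 187  10   6  49] [309.6 189.8] med [605.5  75.6  77.1] zpct [72. 77. 80.]
scene knob [285 217   6  15  73] [287.5 223.5] med [450.9  43.4  50.1] zpct [30. 50. 63.]
scene pinkL [329 183  10  22 184] [333.5 192.7] med [512.2 -61.6 146.3] zpct [116. 146. 164.]
scene pinkR [349 189  11  21 195] [353.6 198.4] med [ 509.2 -120.6  147.6] zpct [122. 148. 164.]
scene plate [403 193  43  20 332] [424.4 202.9] med [ 609.3 -274.1  131.4] zpct [130. 131. 133.]
scene jar [405 242  25  21 421] [417.4 251.8] med [ 445.5 -312.8  102.6] zpct [ 88. 103. 105.]
```

```bash
python3 - <<'E'
from m import *
p,d=ld('top','0'); 
H=cv2.cvtColor(p,cv2.COLOR_BGR2HSV); h,s,v=[H[...,i].astype(int) for i in range(3)]
X=cloud('top',p,d)
def bx(m,b):
    o=np.zeros((400,640),bool); o[b[1]:b[3],b[0]:b[2]]=1; return m&o
(c,r),a=circ(bx((h>15)&(h<35)&(s>100),(270,150,300,169))); print('bush px',c,r,onz('top',[c],136)); bush=onz('top',[c],136)[0]
(c,r),a=circ(bx((v<80),(288,215,308,235))); print('knob',c,r,onz('top',[c],62)); k=onz('top',[c],62)[0]
mm=bx((v<110)&(X[...,2]>166),(418,140,436,160)); ce=np.argwhere(mm).mean(0)[::-1]; print('head',ce,mm.sum(),onz('top',[ce],172))
for b in ((285,125,297,139),(262,130,274,143)):
    mm=bx((s<70)&(X[...,2]>144),b); ce=np.argwhere(mm).mean(0)[::-1]; print('col',ce,onz('top',[ce],150))
# test piece
(c,r),a=circ(bx((v<75),(280,180,303,202))); t=onz('top',[c],25)[0]; print('test',c,r,t)
# plate rect
m=bx((s<50)&(v>150)&(X[...,2]>115),(400,135,450,170)).astype(np.uint8); cs,_=cv2.findContours(m,0,2); R=cv2.minAreaRect(max(cs,key=cv2.contourArea)); print('plate',onz('top',[R[0]],130),R)
for a_,b_ in((k,bush),(k,t),(t,bush)):
    e=b_-a_; print(np.hypot(e[0],e[1]),np.degrees(np.arctan2(e[1],e[0])))
# scene: bush, head top
p,d=ld('scene','0'); X=cloud('scene',p,d)
H=cv2.cvtColor(p,cv2.COLOR_BGR2HSV); h,s,v=[H[...,i].astype(int) for i in range(3)]
mm=bx((h>15)&(h<35)&(s>100),(300,165,320,178)); ys,xs=np.nonzero(mm); print('scene bush bbox',xs.min(),xs.max(),ys.min(),ys.max(),'pred rim center',proj('scene',bush))
hd=[614.6,-261.8,172];print('pred head top in scene',proj('scene',[hd,[hd[0],hd[1],130]]),'knob pred',proj('scene',k))
E
```

```text
bush px (283.0, 161.0) 6.403224468231201 [[605.06246545  73.95125447 136.        ]]
knob (297.0, 225.5) 3.6401548385620117 [[455.55484576  46.79677567  62.        ]]
head [426.53488372 148.79069767] 86 [[ 616.91047047 -263.07601078  172.        ]]
col [288.68888889 132.6       ] [[670.91947168  58.34513515 150.        ]]
col [265.77272727 137.29545455] [[660.65611948 113.09517022 150.        ]]
test (290.44000244140625, 190.25999450683594) 6.285102367401123 [552.33522869  64.14983845  25.        ]
plate [[ 618.61982715 -263.77353486  130.        ]] ((422.20025634765625, 152.7047576904297), (24.163095474243164, 37.338645935058594), 87.27368927001953)
151.9535918079353 10.294190176781392
98.32380844766386 10.165315708603751
53.63048808432465 10.530463501981416
scene bush bbox 304 314 169 174 pred rim center [[309.72325704 171.45472835]]
pred head top in scene [[424.82010689 187.5135253 ]
 [422.57810907 202.39018737]] knob pred [[287.31473945 218.32402509]]
```

>>> servo_tool(targets=[{"travel":[0,0,0],"twist":4.3,"grip":0},{"travel":[18.2,-30.6,0],"twist":0,"grip":0},{"travel":[18.2,-30.6,0],"twist":0,"grip":0},{"travel":[18.2,-30.6,0],"twist":0,"grip":0},{"travel":[18.2,-30.6,0],"twist":0,"grip":0},{"travel":[18.2,-30.6,0],"twist":0,"grip":0},{"travel":[18.2,-30.6,0],"twist":0,"grip":0},{"travel":[18.2,-30.6,0],"twist":0,"grip":0}])

```text
time_s: 0.77
ee_pos: [251.5, -393.3, 230.7]
tool_rot: [[0.984, 0.179, -0.0], [0.179, -0.984, 0.001], [-0.0, -0.001, -1.0]]
wrist_force: [1.2, -0.5, 0.4]
finger_gap: 0.2
grasp_force: 0.0
```

>>> servo_tool(targets=[{"travel":[18.2,-30.6,0],"twist":0,"grip":0},{"travel":[18.2,-30.6,0],"twist":0,"grip":0},{"travel":[18.2,-30.6,0],"twist":0,"grip":0},{"travel":[18.2,-30.6,0],"twist":0,"grip":0},{"travel":[18.2,-30.6,0],"twist":0,"grip":0},{"travel":[18.2,-30.6,0],"twist":0,"grip":0},{"travel":[18.2,-30.6,0],"twist":0,"grip":0},{"travel":[18.2,-30.6,0],"twist":0,"grip":0}])

```text
time_s: 1.43
ee_pos: [350.5, -126.5, 231.1]
tool_rot: [[0.984, 0.179, 0.0], [0.179, -0.984, -0.0], [0.0, 0.0, -1.0]]
wrist_force: [1.2, 0.0, -1.1]
finger_gap: -0.3
grasp_force: 0.0
```

>>> servo_tool(targets=[{"travel":[18.2,-30.6,0],"twist":0,"grip":0},{"travel":[18.2,-30.6,0],"twist":0,"grip":0},{"travel":[18.2,-30.6,0],"twist":0,"grip":0},{"travel":[18.2,-30.6,0],"twist":0,"grip":0},{"travel":[18.2,-30.6,0],"twist":0,"grip":0},{"travel":[0,0,0],"twist":0,"grip":0},{"travel":[0,0,0],"twist":0,"grip":0}])

```text
time_s: 2.02
ee_pos: [412.3, 40.1, 230.9]
tool_rot: [[0.983, 0.184, -0.001], [0.184, -0.983, -0.0], [-0.001, -0.0, -1.0]]
wrist_force: [0.3, 0.2, -0.8]
finger_gap: 0.2
grasp_force: 0.0
```

>>> servo_tool(targets=[{"travel":[0,1.2,35],"twist":0,"grip":0},{"travel":[0,0,35],"twist":0,"grip":0},{"travel":[0,0,35],"twist":0,"grip":0},{"travel":[0,0,35],"twist":0,"grip":0},{"travel":[0,0,30],"twist":0,"grip":0},{"travel":[0,0,20],"twist":0,"grip":0},{"travel":[0,0,0],"twist":0,"grip":0},{"travel":[0,0,0],"twist":0,"grip":0}])

```text
time_s: 2.68
ee_pos: [411.8, 36.6, 40.8]
tool_rot: [[0.984, 0.178, -0.003], [0.178, -0.984, 0.0], [-0.003, -0.001, -1.0]]
wrist_force: [-0.1, -0.5, 0.8]
finger_gap: 0.3
grasp_force: 0.0
```

>>> servo_tool(targets=[{"travel":[10,0,0],"twist":0,"grip":0},{"travel":[10,0,0],"twist":0,"grip":0},{"travel":[8,0,0],"twist":0,"grip":0},{"travel":[6,0,0],"twist":0,"grip":0},{"travel":[6,0,0],"twist":0,"grip":0},{"travel":[6,0,0],"twist":0,"grip":0},{"travel":[6,0,0],"twist":0,"grip":0},{"travel":[6,0,0],"twist":0,"grip":0}])

```text
time_s: 3.35
ee_pos: [470.1, 48.0, 41.3]
tool_rot: [[0.984, 0.18, -0.0], [0.18, -0.984, 0.0], [-0.0, -0.0, -1.0]]
wrist_force: [-3.7, -1.0, 2.5]
finger_gap: 0.1
grasp_force: 1.5
```

>>> servo_tool(targets=[{"travel":[4,0,0],"twist":0,"grip":0},{"travel":[4,0,0],"twist":0,"grip":0},{"travel":[3,0,0],"twist":0,"grip":0},{"travel":[3,0,0],"twist":0,"grip":0},{"travel":[0,0,0],"twist":0,"grip":0}])

```text
time_s: 3.77
ee_pos: [484.1, 50.5, 41.3]
tool_rot: [[0.984, 0.18, 0.001], [0.18, -0.984, 0.0], [0.001, -0.0, -1.0]]
wrist_force: [0.1, 0.2, 0.4]
finger_gap: 0.3
grasp_force: 0.0
```

```bash
python3 - <<'E'
from m import *
p,d=grab('scene','1'); s=manip.read_state(); print(s['ee_pos'],s['wrist_force'])
cv2.imwrite('pics/c3.png',cv2.resize(p[140:270,240:400],None,fx=4,fy=4,interpolation=cv2.INTER_CUBIC))
E
```

```text
[484.11813016  50.44871497  41.27991417] [ 0.15072988 -0.39539189  0.2197581 ]
```

View pics/c3.png

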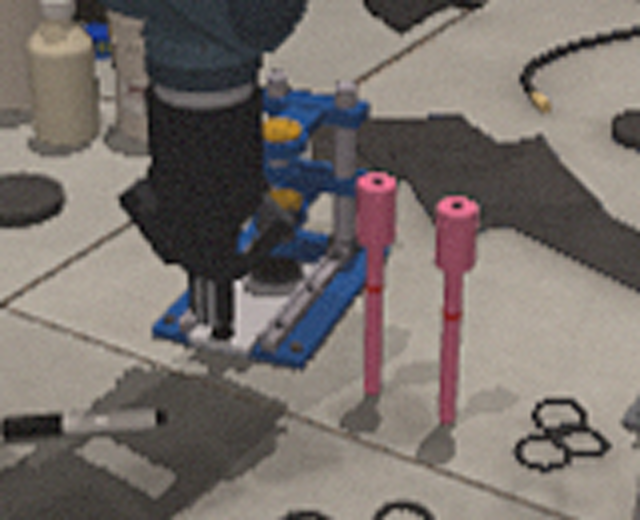

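The slide is moving and is nearly home; the fingers are behind the knob at crop (215,310). I'll keep pushing in small steps until the force rises at the stop.

>>> servo_tool(targets=[{"travel":[2,0,0],"twist":0,"grip":0},{"travel":[2,0,0],"twist":0,"grip":0},{"travel":[2,0,0],"twist":0,"grip":0}])

```text
time_s: 4.07
ee_pos: [489.3, 51.4, 41.2]
tool_rot: [[0.984, 0.18, -0.001], [0.18, -0.984, -0.0], [-0.001, -0.0, -1.0]]
wrist_force: [-2.6, -1.2, 1.2]
finger_gap: 0.2
grasp_force: 1.4
```

>>> servo_tool(targets=[{"travel":[1.5,0,0],"twist":0,"grip":0},{"travel":[1.5,0,0],"twist":0,"grip":0}])

```text
time_s: 4.23
ee_pos: [491.9, 52.0, 41.1]
tool_rot: [[0.984, 0.18, -0.002], [0.18, -0.984, -0.0], [-0.002, -0.0, -1.0]]
wrist_force: [-8.0, -2.8, 6.0]
finger_gap: -0.1
grasp_force: 4.3
```

>>> servo_tool(targets=[{"travel":[1.5,0,0],"twist":0,"grip":0},{"travel":[1.5,0,0],"twist":0,"grip":0}])

```text
time_s: 4.4
ee_pos: [492.0, 52.2, 40.7]
tool_rot: [[0.983, 0.181, -0.01], [0.181, -0.983, -0.001], [-0.01, -0.001, -1.0]]
wrist_force: [-20.2, -5.5, 17.6]
finger_gap: -0.1
grasp_force: 10.5
```

>>> servo_tool(targets=[{"travel":[0,0,0],"twist":0,"grip":0},{"travel":[0,0,0],"twist":0,"grip":0},{"travel":[0,0,0],"twist":0,"grip":0},{"travel":[-9,0,0],"twist":0,"grip":0},{"travel":[-9,0,0],"twist":0,"grip":0},{"travel":[0,0,-30],"twist":0,"grip":0},{"travel":[0,0,-40],"twist":0,"grip":0},{"travel":[0,0,-40],"twist":0,"grip":85}])

```text
time_s: 5.07
ee_pos: [476.5, 49.4, 151.6]
tool_rot: [[0.984, 0.179, -0.002], [0.179, -0.984, 0.001], [-0.001, -0.001, -1.0]]
wrist_force: [1.9, -0.3, 0.3]
finger_gap: 10.6
grasp_force: 0.0
```

>>> servo_tool(targets=[{"travel":[0,0,-40],"twist":0,"grip":85},{"travel":[0,0,-40],"twist":0,"grip":85},{"travel":[9,37,0],"twist":0,"grip":85},{"travel":[9,37,0],"twist":0,"grip":85},{"travel":[9,37,0],"twist":0,"grip":85},{"travel":[9,37,0],"twist":0,"grip":85},{"travel":[9,37,0],"twist":0,"grip":85},{"travel":[9,37,0],"twist":0,"grip":85}])

```text
time_s: 5.73
ee_pos: [571.2, -161.3, 231.4]
tool_rot: [[0.984, 0.179, 0.002], [0.179, -0.984, -0.0], [0.002, 0.001, -1.0]]
wrist_force: [0.4, 0.4, -0.4]
finger_gap: 85.1
grasp_force: 0.0
```

>>> servo_tool(targets=[{"travel":[9,37,0],"twist":0,"grip":85},{"travel":[9,37,0],"twist":0,"grip":85},{"travel":[9,36,0],"twist":0,"grip":85},{"travel":[0,0,0],"twist":0,"grip":85},{"travel":[0,0,0],"twist":0,"grip":85}])

```text
time_s: 6.15
ee_pos: [617.1, -264.5, 230.5]
tool_rot: [[0.984, 0.177, 0.0], [0.177, -0.984, 0.0], [0.0, -0.0, -1.0]]
wrist_force: [0.2, 1.0, -1.2]
finger_gap: 84.7
grasp_force: 0.0
```

```bash
python3 - <<'E'
from m import *
p,d=grab('top','2')
H=cv2.cvtColor(p,cv2.COLOR_BGR2HSV); v=H[...,2]
m=np.zeros((400,640),np.uint8); m[215:235,270:310]=0
m2=np.zeros_like(m); m2[195:235,280:305]=(v[195:235,280:305]<80)
n,l,st,ce=cv2.connectedComponentsWithStats(m2)
for i in range(1,n):
    if st[i,4]>8: print(st[i],onz('top',[ce[i]],62))
print('home pred',605-95*.9836,74.2-95*.18); s=manip.read_state(); print(s['ee_pos'],s['wrist_force'])
cv2.imwrite('pics/c4.png',cv2.resize(p[115:245,250:460],None,fx=3.7,fy=3.7))
E
```

```text
[290 201   7   8  39] [[508.75221267  55.63494364  62.        ]]
home pred 511.558 57.10000000000001
[ 616.85830923 -263.10757848  230.74286611] [-0.44834924  0.53192406  0.29985552]
```

View pics/c4.png

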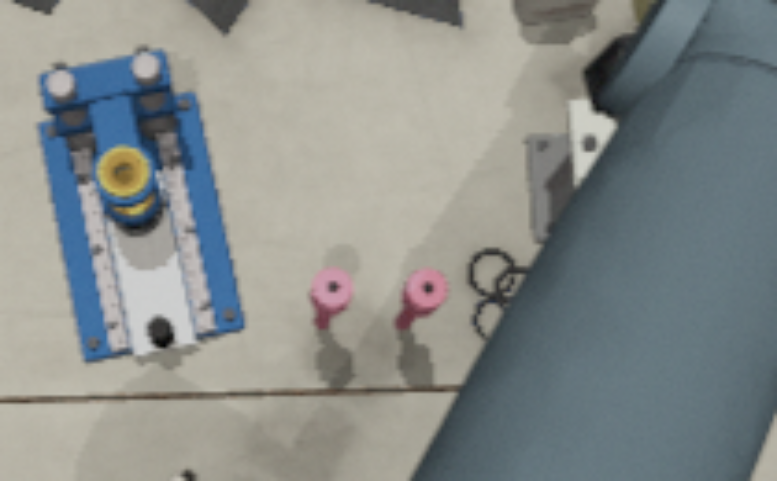

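The knob has moved to crop (161,332) and the test piece is under the bushes, so the slide is home. Next I descend on the striker.

>>> servo_tool(targets=[{"travel":[0,0,30],"twist":0,"grip":85},{"travel":[0,0,30],"twist":0,"grip":85},{"travel":[0,0,20],"twist":0,"grip":85},{"travel":[0,0,13],"twist":0,"grip":85},{"travel":[0,0,0],"twist":0,"grip":85},{"travel":[0,0,0],"twist":0,"grip":85}])

```text
time_s: 6.7
ee_pos: [617.0, -261.9, 138.7]
tool_rot: [[0.984, 0.181, 0.0], [0.181, -0.984, 0.0], [0.0, -0.0, -1.0]]
wrist_force: [0.3, -1.5, 1.3]
finger_gap: 85.2
grasp_force: 0.0
```

>>> servo_tool(targets=[{"travel":[0,0,0],"twist":0,"grip":40},{"travel":[0,0,0],"twist":0,"grip":36},{"travel":[0,0,0],"twist":0,"grip":33},{"travel":[0,0,0],"twist":0,"grip":30},{"travel":[0,0,0],"twist":0,"grip":28},{"travel":[0,0,0],"twist":0,"grip":26},{"travel":[0,0,0],"twist":0,"grip":24}], newtons=30)

```text
time_s: 7.28
ee_pos: [617.6, -263.7, 139.4]
tool_rot: [[0.984, 0.18, 0.002], [0.18, -0.984, -0.002], [0.001, 0.002, -1.0]]
wrist_force: [1.3, -2.2, 3.4]
finger_gap: 25.0
grasp_force: 29.4
```

>>> servo_tool(targets=[{"travel":[0,0,0],"twist":0,"grip":15},{"travel":[0,0,0],"twist":0,"grip":15},{"travel":[0,0,-5],"twist":0,"grip":15},{"travel":[0,0,-10],"twist":0,"grip":15},{"travel":[0,0,-20],"twist":0,"grip":15},{"travel":[0,0,-20],"twist":0,"grip":15},{"travel":[0,0,-20],"twist":0,"grip":15},{"travel":[0,0,-20],"twist":0,"grip":15}], newtons=60)

```text
time_s: 7.95
ee_pos: [616.3, -262.1, 232.1]
tool_rot: [[0.984, 0.18, -0.003], [0.18, -0.984, 0.002], [-0.002, -0.002, -1.0]]
wrist_force: [1.0, -1.5, -4.1]
finger_gap: 24.5
grasp_force: 60.4
```

>>> servo_tool(targets=[{"travel":[0,0,-20],"twist":0,"grip":15},{"travel":[0,0,-20],"twist":0,"grip":15},{"travel":[0,0,-15],"twist":0,"grip":15},{"travel":[0,0,-10],"twist":0,"grip":15},{"travel":[0,0,0],"twist":0,"grip":15},{"travel":[0,0,0],"twist":0,"grip":15}])

```text
time_s: 8.45
ee_pos: [616.7, -262.2, 297.2]
tool_rot: [[0.984, 0.18, -0.001], [0.18, -0.984, 0.001], [-0.001, -0.002, -1.0]]
wrist_force: [-0.3, 0.3, -4.3]
finger_gap: 24.1
grasp_force: 60.7
```

>>> servo_tool(targets=[{"travel":[2,-14,0],"twist":0,"grip":15},{"travel":[4,-27,0],"twist":0,"grip":15},{"travel":[4,-27,0],"twist":0,"grip":15},{"travel":[4,-27,0],"twist":0,"grip":15},{"travel":[4,-27,0],"twist":0,"grip":15},{"travel":[4,-27,0],"twist":0,"grip":15},{"travel":[4,-27,0],"twist":0,"grip":15},{"travel":[4,-27,0],"twist":0,"grip":15}])

```text
time_s: 9.12
ee_pos: [608.7, -55.2, 296.1]
tool_rot: [[0.984, 0.18, -0.004], [0.18, -0.984, 0.002], [-0.003, -0.002, -1.0]]
wrist_force: [0.4, -0.4, -3.7]
finger_gap: 24.7
grasp_force: 60.6
```

>>> servo_tool(targets=[{"travel":[4,-27,0],"twist":0,"grip":15},{"travel":[4,-27,0],"twist":0,"grip":15},{"travel":[4,-27,0],"twist":0,"grip":15},{"travel":[4,-27,0],"twist":0,"grip":15},{"travel":[3,-14,0],"twist":0,"grip":15},{"travel":[0,-8,0],"twist":0,"grip":15},{"travel":[0,0,0],"twist":0,"grip":15},{"travel":[0,0,0],"twist":0,"grip":15}])

```text
time_s: 9.78
ee_pos: [605.0, 73.3, 297.6]
tool_rot: [[0.984, 0.18, -0.001], [0.18, -0.984, -0.001], [-0.001, 0.0, -1.0]]
wrist_force: [-0.4, -0.4, -3.3]
finger_gap: 24.1
grasp_force: 60.6
```

```bash
python3 - <<'E'
from m import *
p,d=grab('scene','3'); s=manip.read_state(); print(s['ee_pos'],s['wrist_force'])
x=s['ee_pos']; print('tcp px',proj('scene',[x]), 'pred tip',proj('scene',[[x[0],x[1],167]]))
cv2.imwrite('pics/c5.png',cv2.resize(p[90:220,250:400],None,fx=4.4,fy=4.4,interpolation=cv2.INTER_CUBIC))
E
```

```text
[605.24680033  72.75328099 297.81784097] [ 0.48142325 -0.15791969 -3.88672873]
tcp px [[309.69788162 116.9881484 ]] pred tip [[310.02853117 161.67010696]]
```

View pics/c5.png

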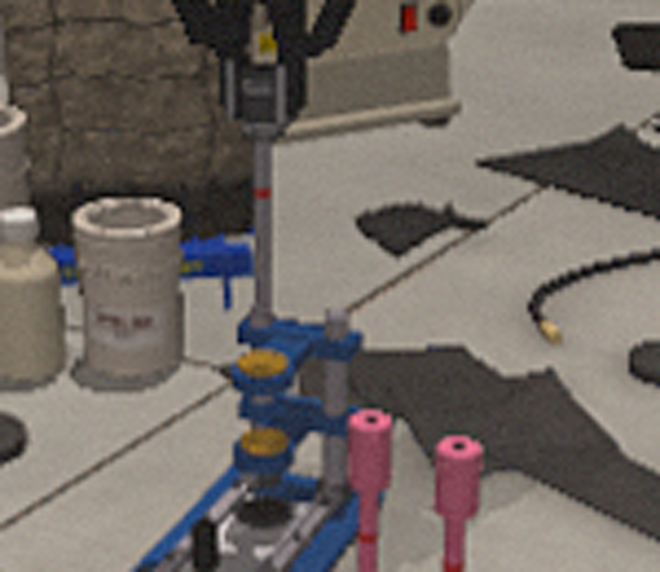

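The striker hangs upright above the upper bush, with the tip at crop (263,325) and the band at (263,192). I'll measure the rod axis from scene depth against the bush, plus the band height.

```bash
cat > rod.py <<'E'
from m import *
import sys
def rod(tag):
    p,d=ld('scene',tag); X=cloud('scene',p,d); H=cv2.cvtColor(p,cv2.COLOR_BGR2HSV)
    h,s,v=[H[...,i].astype(int) for i in range(3)]
    red=((h<8)|(h>172))&(s>110); red[:, :300]=0; red[:,320:]=0; red[:105]=0; red[175:]=0
    rc=np.argwhere(red); c=rc.mean(0)[::-1]; print('band px',c,len(rc))
    o,dr,_=ray('scene',[c]); 
    return X,c,o,dr[0],h,s,v
E
python3 - <<'E'
from rod import *
X,c,o,dr,h,s,v=rod('3'); x=manip.read_state()['ee_pos']
k=np.array([.846,.533]) # horizontal view dir
hd=dr[:2]/np.linalg.norm(dr[:2]); lam=((x[:2]-o[:2])@hd-5)/np.linalg.norm(dr[:2]); print('band pt (surface)',o+lam*dr,'tip z=',(o+lam*dr)[2]-86)
n=np.array([-hd[1],hd[0]])
for r in range(138,160,3):
    cols=np.arange(300,320); g=X[r,cols]; ok=np.linalg.norm(g[:,:2]-x[:2],axis=1)<25
    if ok.any(): q=np.median(g[ok],0); print(r,cols[ok].min(),cols[ok].max(),(cols[ok].mean()),q.round(1),'axis',(q[:2]+6*hd).round(1), 'rel tcp fwd/lat',(q[:2]+5*hd-x[:2])@hd,(g[ok][:,:2].mean(0)-x[:2])@n)
y=(h>15)&(h<35)&(s>100); y[:, :300]=0;y[:,320:]=0;y[:160]=0;y[180:]=0
q=X[y]; q=q[np.abs(q[:,2]-136)<3]; print('rim pts',len(q),q.mean(0), q.min(0),q.max(0), 'lat of bush',((q[:,:2].max(0)+q[:,:2].min(0))/2-x[:2])@n, ((q[:,:2]-x[:2])@n).min(),((q[:,:2]-x[:2])@n).max(),((q[:,:2]-x[:2])@hd).min(),((q[:,:2]-x[:2])@hd).max())
E
```

```text
band px [308.71428571 133.42857143] 7
band pt (surface) [599.39210875  72.48603966 253.1681955 ] tip z= 167.16819550360862
138 308 311 309.5 [600.8  71.  240.2] axis [605.7  74.4] rel tcp fwd/lat 0.30082402865759067 0.9918901218687328
141 308 311 309.5 [601.   71.2 231.2] axis [606.   74.5] rel tcp fwd/lat 0.6312807754544592 1.0575409600010932
144 308 311 309.5 [600.6  71.  222.4] axis [605.6  74.3] rel tcp fwd/lat 0.15996806071513156 1.1286213785591144
147 308 311 309.5 [599.3  70.  214.2] axis [604.3  73.3] rel tcp fwd/lat -1.4643377419729544 1.1977127824328444
150 308 311 309.5 [599.8  69.8 205. ] axis [604.8  73.1] rel tcp fwd/lat -1.1894434677903756 1.2667392059221707
153 308 311 309.5 [600.8  70.6 195.1] axis [605.8  74. ] rel tcp fwd/lat 0.12589025827077752 1.3282557750804718
156 308 311 309.5 [600.7  71.8 186.1] axis [605.6  75.2] rel tcp fwd/lat 0.6556710566643953 1.3967445713626239
159 308 311 309.5 [600.7  70.8 177.5] axis [605.7  74.2] rel tcp fwd/lat 0.16130522924359156 1.4694525106237077
rim pts 40 [602.21800222  73.44424951 135.66524388] [587.45259673  57.2838111  133.35763785] [618.03579306  89.81705933 138.63397822] lat of bush 2.0620145341083167 -11.350464668807653 17.77122029605887 -16.150282249912685 15.58438373481054
```

>>> servo_tool(targets=[{"travel":[-0.3,-0.8,8],"twist":0,"grip":15},{"travel":[0,0,10],"twist":0,"grip":15},{"travel":[0,0,8],"twist":0,"grip":15},{"travel":[0,0,4],"twist":0,"grip":15},{"travel":[0,0,2],"twist":0,"grip":15}])

```text
time_s: 10.25
ee_pos: [604.2, 74.0, 264.3]
tool_rot: [[0.984, 0.179, -0.003], [0.179, -0.984, 0.0], [-0.003, -0.001, -1.0]]
wrist_force: [-0.5, 1.0, -3.4]
finger_gap: 25.0
grasp_force: 60.6
```

>>> servo_tool(targets=[{"travel":[0,0,1.5],"twist":0,"grip":15},{"travel":[0,0,1.5],"twist":0,"grip":15}])

```text
time_s: 10.42
ee_pos: [605.1, 74.3, 263.4]
tool_rot: [[0.984, 0.18, 0.0], [0.18, -0.984, -0.0], [0.0, 0.0, -1.0]]
wrist_force: [0.4, 0.1, -2.5]
finger_gap: 24.4
grasp_force: 60.6
```

>>> servo_tool(targets=[{"travel":[0,0,1.5],"twist":0,"grip":15},{"travel":[0,0,1.5],"twist":0,"grip":15}])

```text
time_s: 10.58
ee_pos: [605.2, 74.4, 260.6]
tool_rot: [[0.984, 0.18, 0.001], [0.18, -0.984, -0.0], [0.001, 0.0, -1.0]]
wrist_force: [-0.0, 0.8, -2.6]
finger_gap: 24.3
grasp_force: 60.6
```

>>> servo_tool(targets=[{"travel":[0,0,1.5],"twist":0,"grip":15},{"travel":[0,0,1.5],"twist":0,"grip":15}])

```text
time_s: 10.75
ee_pos: [605.0, 74.4, 257.4]
tool_rot: [[0.984, 0.18, 0.0], [0.18, -0.984, -0.0], [0.0, 0.0, -1.0]]
wrist_force: [-0.5, -1.4, -3.5]
finger_gap: 24.8
grasp_force: 60.6
```

>>> servo_tool(targets=[{"travel":[0,0,2],"twist":0,"grip":15},{"travel":[0,0,2],"twist":0,"grip":15}])

```text
time_s: 10.92
ee_pos: [605.0, 74.4, 253.2]
tool_rot: [[0.984, 0.18, 0.0], [0.18, -0.984, -0.0], [0.0, 0.0, -1.0]]
wrist_force: [0.0, 0.0, -3.6]
finger_gap: 24.7
grasp_force: 60.6
```

>>> servo_tool(targets=[{"travel":[0,0,2],"twist":0,"grip":15},{"travel":[0,0,2],"twist":0,"grip":15},{"travel":[0,0,2],"twist":0,"grip":15}])

```text
time_s: 11.17
ee_pos: [604.9, 74.4, 247.0]
tool_rot: [[0.984, 0.18, -0.0], [0.18, -0.984, 0.0], [-0.0, -0.0, -1.0]]
wrist_force: [0.6, -0.3, -2.8]
finger_gap: 24.4
grasp_force: 60.6
```

>>> servo_tool(targets=[{"travel":[0,0,4],"twist":0,"grip":15},{"travel":[0,0,4],"twist":0,"grip":15},{"travel":[0,0,4],"twist":0,"grip":15},{"travel":[0,0,4],"twist":0,"grip":15}])

```text
time_s: 11.5
ee_pos: [604.8, 74.4, 230.7]
tool_rot: [[0.984, 0.18, -0.0], [0.18, -0.984, 0.0], [-0.0, -0.0, -1.0]]
wrist_force: [-0.3, -0.0, -2.7]
finger_gap: 24.7
grasp_force: 60.6
```

>>> servo_tool(targets=[{"travel":[0,0,4],"twist":0,"grip":15},{"travel":[0,0,4],"twist":0,"grip":15},{"travel":[0,0,4],"twist":0,"grip":15},{"travel":[0,0,4],"twist":0,"grip":15}])

```text
time_s: 11.83
ee_pos: [604.9, 74.4, 214.8]
tool_rot: [[0.984, 0.18, -0.0], [0.18, -0.984, 0.0], [-0.0, -0.0, -1.0]]
wrist_force: [0.2, -0.6, -2.9]
finger_gap: 24.5
grasp_force: 60.6
```

>>> servo_tool(targets=[{"travel":[0,0,2],"twist":0,"grip":15},{"travel":[0,0,2],"twist":0,"grip":15},{"travel":[0,0,2],"twist":0,"grip":15}])

```text
time_s: 12.08
ee_pos: [605.0, 74.4, 209.2]
tool_rot: [[0.984, 0.18, 0.0], [0.18, -0.984, -0.0], [0.0, 0.0, -1.0]]
wrist_force: [-0.2, -0.1, -3.7]
finger_gap: 24.3
grasp_force: 60.6
```

>>> servo_tool(targets=[{"travel":[0,0,2],"twist":0,"grip":15},{"travel":[0,0,2],"twist":0,"grip":15},{"travel":[0,0,2],"twist":0,"grip":15}])

```text
time_s: 12.33
ee_pos: [605.0, 74.4, 203.2]
tool_rot: [[0.984, 0.18, 0.0], [0.18, -0.984, -0.0], [0.0, 0.0, -1.0]]
wrist_force: [-0.5, 0.2, -3.8]
finger_gap: 24.6
grasp_force: 60.6
```

Forces are still free-hanging with the tip at about 73. I'll go on to TCP 181.

>>> servo_tool(targets=[{"travel":[0,0,2],"twist":0,"grip":15},{"travel":[0,0,2],"twist":0,"grip":15},{"travel":[0,0,2],"twist":0,"grip":15}])

```text
time_s: 12.58
ee_pos: [604.9, 74.4, 197.1]
tool_rot: [[0.984, 0.18, 0.0], [0.18, -0.984, 0.0], [0.0, 0.0, -1.0]]
wrist_force: [0.6, -0.3, -2.9]
finger_gap: 24.5
grasp_force: 60.6
```

>>> servo_tool(targets=[{"travel":[0,0,3],"twist":0,"grip":15},{"travel":[0,0,3],"twist":0,"grip":15},{"travel":[0,0,3],"twist":0,"grip":15}])

```text
time_s: 12.83
ee_pos: [604.9, 74.4, 187.9]
tool_rot: [[0.984, 0.18, -0.0], [0.18, -0.984, 0.0], [-0.0, -0.0, -1.0]]
wrist_force: [0.8, -0.1, -3.3]
finger_gap: 24.7
grasp_force: 60.6
```

>>> servo_tool(targets=[{"travel":[0,0,3],"twist":0,"grip":15},{"travel":[0,0,3],"twist":0,"grip":15},{"travel":[0,0,0],"twist":0,"grip":15},{"travel":[0,0,0],"twist":0,"grip":15}])

```text
time_s: 13.17
ee_pos: [604.8, 74.4, 182.0]
tool_rot: [[0.984, 0.18, -0.001], [0.18, -0.984, 0.0], [-0.001, -0.0, -1.0]]
wrist_force: [0.2, 0.3, -3.3]
finger_gap: 24.3
grasp_force: 60.6
```

```bash
python3 - <<'E'
from m import *
p,d=grab('scene','4'); s=manip.read_state(); print(s['ee_pos'],s['wrist_force'])
print('band/rim centre px',proj('scene',[[605,74,136]]),'front of rod at 136',proj('scene',[[600,70.8,136]]))
H=cv2.cvtColor(p,cv2.COLOR_BGR2HSV); h,sa,v=[H[...,i].astype(int) for i in range(3)]
for r in range(155,185): print(r,h[r,309],sa[r,309],v[r,309],'|',h[r,310],sa[r,310],v[r,310])
pj=proj('scene',[[601,71,z] for z in (140,146,171)]);print(pj)
cv2.imwrite('pics/c6.png',cv2.resize(p[130:230,260:360],None,fx=6,fy=6,interpolation=cv2.INTER_CUBIC))
E
```

```text
[604.97823334  74.38703286 182.30439137] [-0.01086623  0.34924019 -3.07126729]
band/rim centre px [[309.69739638 171.45838541]] front of rod at 136 [[309.65632244 172.30688919]]
155 24 26 50 | 9 34 52
156 105 20 51 | 0 25 52
157 170 15 50 | 165 24 43
158 0 22 93 | 26 22 83
159 165 12 83 | 10 9 84
160 165 8 66 | 168 18 70
161 165 32 64 | 159 28 63
162 0 10 77 | 0 12 84
163 167 19 95 | 177 25 90
164 165 11 93 | 0 24 94
165 0 19 93 | 177 24 96
166 6 14 94 | 0 22 91
167 0 11 89 | 3 28 90
168 4 18 98 | 177 27 93
169 120 3 90 | 158 12 87
170 73 19 94 | 110 9 86
171 176 107 100 | 176 112 100
172 178 196 112 | 0 190 110
173 7 115 102 | 10 122 92
174 19 135 115 | 19 152 116
175 19 117 87 | 16 93 90
176 108 132 81 | 108 141 76
177 108 163 80 | 110 132 85
178 113 145 79 | 105 136 77
179 111 128 82 | 109 134 80
180 135 17 89 | 109 23 87
181 175 31 99 | 4 19 94
182 9 20 90 | 170 24 97
183 167 23 100 | 0 19 96
184 174 26 99 | 0 14 94
[[309.7809953  170.91053029]
 [309.76625473 169.0117203 ]
 [309.70392476 160.99363546]]
```

View pics/c6.png

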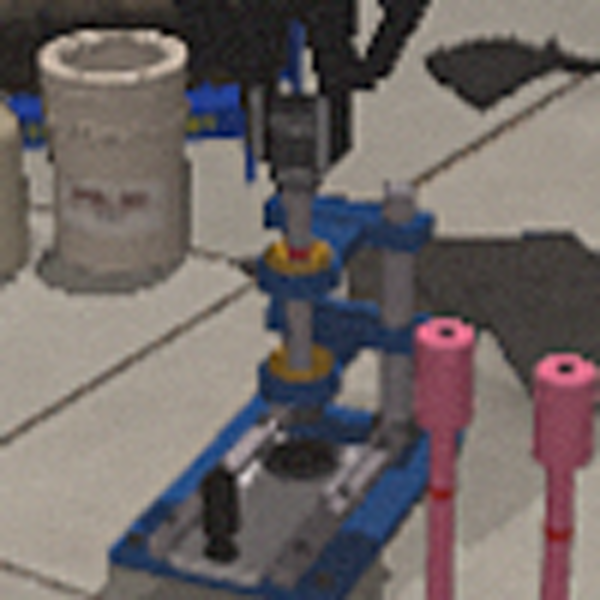

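The rod passes through both bushes, with the red band at crop (298,252) at the upper rim. My estimates put the band at 135–138 mm, so I lower it 1 mm, settle, and hand in.

>>> servo_tool(targets=[{"travel":[0,0,1],"twist":0,"grip":15},{"travel":[0,0,0],"twist":0,"grip":15},{"travel":[0,0,0],"twist":0,"grip":15},{"travel":[0,0,0],"twist":0,"grip":15},{"travel":[0,0,0],"twist":0,"grip":15}])

```text
time_s: 13.63
ee_pos: [605.0, 74.4, 181.4]
tool_rot: [[0.984, 0.18, 0.0], [0.18, -0.984, -0.0], [0.0, 0.0, -1.0]]
wrist_force: [-0.1, -0.2, -2.2]
finger_gap: 24.8
grasp_force: 60.6
```

```bash
python3 -c "
from cell import manip
s=manip.read_state(); print(s['ee_pos'],s['wrist_force'],s['grasp_force']); print(manip.sign_off())"
```

```text
[604.99352823  74.38078786 181.40243137] [-0.05252376 -0.17146729 -2.17495848] 60.63137412071228
the job is handed in; nothing more can be done
None
```

I handed the job in at about 13.6 s, no verdict returned: the slide is home against its stop, and the gripper holds the striker upright through both bushes with the red band within about 2 mm of the upper rim by my estimate; the arm stayed clear of the jar, though I did not re-measure its position.

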